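# Park the slicer carriage and clip the blade cover down

## Robot

A 7-joint arm with a two-finger parallel gripper is mounted at the origin on the work surface. World frame = base frame: x ahead of the robot, y to its left, z up, the work surface at z = 0. Lengths are in m, angles in rad, forces in N, time in s.
With the tool pointing down it reaches from about 0.4 to 0.85 m from the base axis. Payload 4.4 kg.
Tool frame: the origin (TCP) lies midway between the tips of the shut fingers; the grasp point (between the pads) lies 19 mm behind it; z points along the fingers, y is the line along which they close (so a half turn about z gives the same grasp; the last joint's range is limited). The gripper opens to 94 mm and grips with 3 to 60 N. Pads are 16 mm wide; open, the fingers measure 119 mm over their backs; the gripper's body (75 mm by 177 mm) begins 78 mm behind the grasp point.
Start: joints at [-1.376, 0.628, 0.038, 1.517, -0.027, 0.996, -0.02], TCP at [0.168, 0.628, 0.205] pointing down, gripper open.
Joint ranges: [-3.06, 3.06], [-0.37, 2.12], [-1.25, 1.32], [0.18, 2.47], [-1.1, 4.24], [0.23, 1.98], [-2.94, 2.94]. Speed limits (rad/s): [2.57, 2.57, 3.14, 3.14, 3.14, 3.14, 3.14].

## Interface

Orientations are given as a rotation vector (axis times angle).
In Python, from cell import arm gives the robot as it stands.
- The arm moves only by the shell command python3 -m pendant 'ROWS' [FORCE]. ROWS is JSON, a list that holds one entry, the list of rows, each a list of 7 numbers: the shift along the world's x, y, z scaled (see below), then the turn, a rotation vector about the world's x, y, z scaled (see below), then the opening, from 0 (shut) to 1 (fully open). In form: [[[tx, ty, tz, ax, ay, az, hand], ...]]. A call has exactly 5 rows; each row shifts and turns the commanded pose from where the row before left it; what a row does not reach is not made up. The controller multiplies each number of a shift by 0.025 m and each number of a turn by pi/2 rad. A row lasts 1/12 s, in which the tool goes at most 41.7 mm and 7.16 degrees, less where a joint would pass 70% of its speed; a pose out of reach is approached as far as the arm can. A call with a number of a shift or a turn outside -1 to 1 is refused whole. A call with a gripper value outside its range is refused whole. The fingers move at their own pace and stop on an object; FORCE is the grip in N (left out, the last holds). Time passes only in rows, so rows that do not move let the fingers close, or fill a call up. It gives the time, the measured TCP pose, the force, the opening and the grip force at its end, in the units of the state.
- arm.sense(): the state, without advancing time (a new reading comes with each control period).
- arm.snapshot(name): name is "side" or "top"; returns a dict with "image" (400x640x3 uint8, red, green, blue), "mtx" (3x3 intrinsics, pixels), "R" (3x3) and "t" (3): a world point X has camera coordinates R X + t. Camera axes: x right, y down, z forward; pixel columns grow to the right and rows downward; lengths in m; the calibration is good to about 2 mm. A picture is of the moment at which its call begins. There is no depth.
- arm.close_job(): hands the job in; it is judged then, once.
The state is a dict: "time_s": time; "joints": joint angles; "joint_vel": joint speeds; "joint_torque": joint torques, N m; "eef_pos": TCP position; "ee_rot": TCP orientation; "contact_force": force on the tool from outside, world axes, zero at the start; "torque": the same for the moment, N m; "opening": opening from 0.0 (shut) to 1.0 (fully open); "gripper_force": force on a finger pad.
Only numpy, scipy, OpenCV 4.12 (cv2) and the standard library are available. Lean on these libraries where they do the work, as an engineer would, in place of code of your own. Each camera call takes 0.05 s, during which the arm holds its last target. There are 200 camera calls.

## Task

Make the kitchen slicer safe to put away: slide its carriage off the blade and along the rails until it is fully home against the end stop, then set the loose blade cover over the blade, not dropping it, and press it straight down until both snap hooks have clicked over its edges. Let go, and leave the carriage parked and the bowl, mill and jar where they stand.

Things in the scene. Friction and masses are not known exactly. Their poses are not given: they have to be found in the camera images.
- slicer: Kitchen rail slicer, fixed to the counter: aluminium bed 120 mm wide (its x), 340 mm long (its y), top 40 mm above the counter. Origin: centre of its underside. +y runs along the bed from the end stop (black wall 22 mm high at the -y end, to the robot's right) towards the blade; z up. It lies crosswise before the robot, turned up to 25 degrees either way.
- seat (a point): Centre of the cover's seat on the bed top (slicer x 0, y +100, z +40 mm; turns with the slicer). The seated cover has its underside centre here, its long side along slicer x, either way round. Four ridges 6 mm high guide its long sides (2 mm play each); four posts beside the hooks, tops 65 mm above the counter, guide its short ends (1.5 mm play, 6 mm lead-in).
- carriage (a joint): Position of the carriage along the bed, m: 0 = fully home against the end stop (carriage centre at slicer y -120 mm), growing towards the blade (slicer +y), 0.24 at most. It slides with about 2.5 N friction and stays where left. Starts over the blade, between 0.15 and 0.235.
- carriage_grip (a point): Centre of the top of the carriage's grip bar, 109 mm above the counter. The carriage is of grey plastic with a black grip: a plate 92 x 80 mm (x, y) reaching 53 mm above the counter, a block 76 x 56 mm up to 73 mm, and on it the upright grip bar 64 mm long (slicer x), 16 mm thick (slicer y), 36 mm high. Axes as the slicer's.
- hook_near (a joint): Bend of the snap hook at the seat's end nearer the robot (slicer x -), rad: 0 = upright at rest, growing as it is bent outwards; about 0.1 as the cover passes, back to about 0 when it has clicked.
- hook_far (a joint): The same for the snap hook at the seat's far end (slicer x +).
- hook_near_tip (a point): Inner edge of the near hook's catch (slicer x -56 mm, y +100 mm, 55 mm above the counter). The hooks are black upright strips 24 mm wide outside the bed with catches that reach 4 mm over the seated cover's ends (underside 53 mm above the counter) and sloping lead-ins up to 70 mm. Pressing the cover past both takes about 6 to 12 N in all; then it drops to the bed with little resistance.
- hook_far_tip (a point): The same for the far hook (slicer x +56 mm).
- cover: Loose grey plastic blade cover with a black grip rib, about 80 to 170 g: a plate 120 mm long (its x), 76 mm wide (its y), 12 mm thick, hollow below, with the upright rib on top, 64 mm long (along its x), 14 mm thick (its y), 34 mm high, so 46 mm high in all. Origin: centre of its underside. Lies flat, rib up, on the counter to the left or the right of the slicer.
- bowl: Bystander: white ceramic bowl, 120 mm across, 50 mm high; origin centre of its underside. On the other side of the slicer from the cover.
- mill: Bystander: wooden pepper mill, 56 mm across, 146 mm high; origin centre of its underside.
- jar: Bystander: closed glass jar, 76 mm across, 100 mm high; origin centre of its underside.
Things that resemble listed ones, but are neither listed nor needed, are in the scene too. Leave any green look-alike of the cover alone.

How it is judged:
On the way, in this order (a step that is already met when the one before it is completed fails the run):
1. the carriage is fully home against the end stop (value of joint carriage below 0.005 m), for 0.2 s.
2. the cover is down on its seat with both hooks sprung back over it (distance between cover and seat below 0.008 m and z of cover in the frame of seat below 0.003 m and angle between cover's own z axis and vertical below 0.04 rad and value of joint each of hook_near, hook_far below 0.04 rad), for 0.2 s.
At the end, for the whole second after the job is handed in: The carriage is within 5 mm of its end stop; the cover lies on its seat (within 8 mm of its centre, underside no more than 3 mm above the bed, level within 0.04 rad, turned by less than 0.12 rad), both snap hooks are back within 0.04 rad of rest over its ends, and it is at rest (all of step 2 and value of joint carriage below 0.005 m and angle between the x axis of cover and the x axis of slicer, either way round below 0.12 rad and linear speed of cover below 0.02 m/s); the robot touches nothing.
It fails at once if the bowl, the mill or the jar is moved by more than 30 mm (distance of any of bowl, mill, jar from where it was at the start of the episode above 0.03 m).
It fails at once if the cover is dropped or flung at its seat (faster than 0.6 m/s within 60 mm of it) (distance between cover and seat below 0.06 m and linear speed of cover above 0.6 m/s).
It also fails if it takes over 54 s, if anything falls off the work surface, if the arm or the gripper's body presses on something with over 40 N, if the wrist force passes 120 N, or if a joint passes its speed limit or range.

## Working session

There is one attempt and no reset: what is moved stays moved. The work goes in short steps, Python scripts to look and compute and a shell command to move; the robot and the scene stay as the last step left them, time stands still between calls to the robot, and variables do not carry over. Pictures are saved under pics/ and viewed, at most 10 in all, crops included, and the job is handed in when it is done.

```bash
ls; mkdir -p pics; python3 - <<'E'
from cell import arm
import cv2
s=arm.sense();print(s)
for n in("top","side"):
    d=arm.snapshot(n);cv2.imwrite(f"pics/{n}0.png",d["image"][:,:,::-1]);print(n,d["mtx"],d["R"],d["t"])
E
```

```text
pics
{'time_s': 0.0, 'joints': array([-1.37579676,  0.62932017,  0.03845661,  1.51833171, -0.02697402,
        0.99633155, -0.02000362]), 'joint_vel': array([ 1.73018661e-03,  2.24099317e-03, -2.74633584e-04, -2.92216029e-05,
       -9.86130986e-04,  1.54065132e-03, -1.61946491e-03]), 'joint_torque': array([ 3.13424407e-04, -5.49705756e+01,  1.14332836e+00, -1.86639905e+01,
       -5.23341657e-02,  2.34811177e-02,  1.40423563e-04]), 'eef_pos': array([0.16742204, 0.62738319, 0.20458286]), 'ee_rot': array([-4.08478850e-01, -3.11473007e+00,  2.92576561e-03]), 'contact_force': array([ 0.53313733,  0.65787313, -0.14729879]), 'torque': array([-0.03612095,  0.03422825, -0.01573896]), 'gripper_force': 0.0, 'opening': 1.0040823314696137}
top [[363.09084766   0.         321.13189255]
 [  0.         363.09084766 198.24621922]
 [  0.           0.           1.        ]] [[ 6.55398222e-03 -9.99365975e-01 -3.49956329e-02]
 [-9.81823439e-01  2.07324820e-04 -1.89796446e-01]
 [ 1.89683365e-01  3.56034552e-02 -9.81199580e-01]] [0.01575972 0.5166429  0.78325547]
side [[415.72400673   0.         320.41069112]
 [  0.         415.72400673 202.11695431]
 [  0.           0.           1.        ]] [[ 0.96326796 -0.2685126  -0.003979  ]
 [-0.19804269 -0.70029961 -0.68582764]
 [ 0.18136687  0.6614238  -0.72775313]] [-0.47737644  0.1775737   1.10348022]
```

View pics/top0.png

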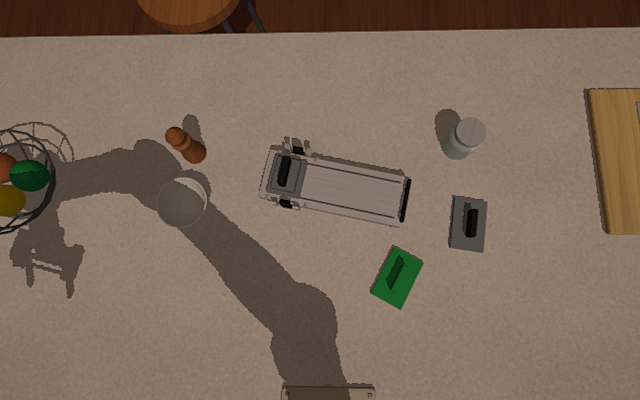

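View pics/side0.png

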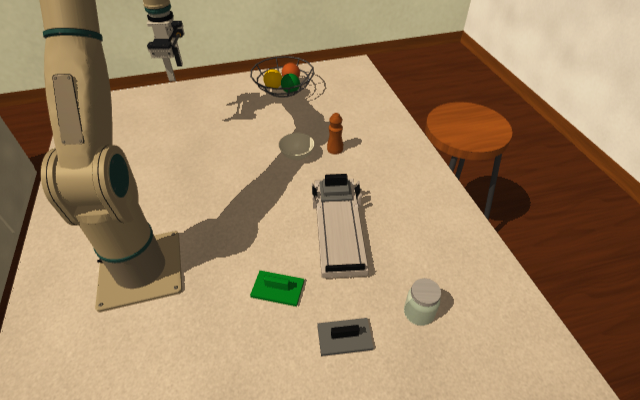

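Top view: the slicer's carriage with its black grip is at (285,172), the end stop at (405,200) and the hooks at (297,148) and (286,203). The jar is at (465,138), the mill at (187,145) and the bowl at (182,202).
Cover candidates: grey plate with black rib (468,223), green look-alike (397,277), carriage (285,172). By description I choose the grey one at (468,223). I'll check it in a crop.

```bash
cat > h.py <<'E'
import numpy as np, cv2
from cell import arm
from scipy.spatial.transform import Rotation as Ro
def ray(d,u,v,z):
    r=d["R"].T@np.linalg.solve(d["mtx"],[u,v,1.]);c=-d["R"].T@d["t"]
    return c+r*(z-c[2])/r[2]
def proj(d,X):
    p=d["mtx"]@(d["R"]@np.asarray(X,float)+d["t"]);return p[:2]/p[2]
def blobs(m,amin=25):
    c,_=cv2.findContours(m.astype(np.uint8),cv2.RETR_EXTERNAL,cv2.CHAIN_APPROX_NONE)
    return [(cv2.contourArea(k),cv2.minAreaRect(k),k) for k in c if cv2.contourArea(k)>amin]
def st():
    s=arm.sense();R=Ro.from_rotvec(s["ee_rot"]).as_matrix()
    print("t",round(s["time_s"],2),"tcp",s["eef_pos"].round(4),"z",R[:,2].round(3),"y",R[:,1].round(3),"yawY",round(np.degrees(np.arctan2(R[1,1],R[0,1])),1),"F",s["contact_force"].round(1),"op",round(s["opening"],3),"gf",round(s["gripper_force"],1))
E
python3 - <<'E'
from h import *
T=arm.snapshot("top");S=arm.snapshot("side")
for n,d in(("T",T),("S",S)):
    g=d["image"].max(2)
    for a,r,k in blobs(g<45,12):
        print(n,a,np.round(r[0],1),np.round(r[1],1),round(r[2],1),"bb",cv2.boundingRect(k))
a=cv2.resize(T["image"][130:260,250:500],None,fx=3,fy=3,interpolation=cv2.INTER_CUBIC)
cv2.imwrite("pics/c1.png",a[:,:,::-1])
b=cv2.resize(S["image"][165:365,290:460],None,fx=3,fy=3,interpolation=cv2.INTER_CUBIC)
cv2.imwrite("pics/c2.png",b[:,:,::-1])
E
```

```text
T 23.0 [395.5 276.5] [ 1.8 26.4] 27.6 bb (389, 265, 14, 24)
T 372.0 [469.7 220.1] [14.1 34. ] 5.2 bb (462, 203, 16, 35)
T 62.5 [285.3 203.1] [12.7  7.1] 11.3 bb (279, 199, 13, 9)
T 124.0 [404.7 200. ] [ 4.1 43.1] 10.3 bb (400, 179, 11, 43)
T 262.0 [283.4 170.7] [10.7 30.6] 11.9 bb (277, 156, 15, 31)
T 61.5 [298.5 150.1] [12.4  7.1] 11.3 bb (292, 146, 13, 9)
T 1026.0 [ 28.8 188.5] [ 47.  103.3] 19.7 bb (0, 133, 56, 101)
T 18.0 [165.1  31.7] [10.2  4. ] 20.6 bb (161, 28, 10, 6)
T 877.0 [231.2  16.3] [32.1 69. ] 88.7 bb (197, 0, 70, 34)
S 272.0 [344.9 331.3] [10.8 28.7] 83.3 bb (331, 325, 29, 14)
S 179.5 [345. 267.] [ 5.9 38.3] 86.8 bb (326, 264, 39, 8)
S 93.5 [137.4 249.3] [10.2 46. ] 47.6 bb (117, 230, 36, 32)
S 20.0 [314.5 191.5] [3. 9.] 0.0 bb (313, 187, 4, 10)
S 26.5 [357.  190.5] [ 4. 11.] 0.0 bb (355, 185, 5, 12)
S 210.0 [335.8 179.7] [10.8 22.2] 85.9 bb (325, 174, 23, 12)
S 63.5 [459.2 168.1] [ 4.5 19.6] 16.7 bb (456, 159, 9, 20)
S 1994.0 [497.7 192.7] [63.  48.5] 56.3 bb (465, 154, 66, 78)
S 603.0 [119. 175.] [42. 18.] 90.0 bb (110, 154, 19, 43)
S 718.5 [ 20.  240.2] [ 13.2 178.1] 11.5 bb (0, 154, 44, 174)
S 23.5 [290.5  90.5] [ 8.1 20.1] 81.3 bb (280, 86, 21, 10)
S 182.0 [72.8 33.1] [57.1  9.8] 4.1 bb (44, 29, 58, 12)
S 425.0 [164.9  42.5] [33.7 44. ] 1.8 bb (148, 21, 35, 45)
S 86.5 [160.2  17.1] [ 8.4 24.3] 79.7 bb (148, 11, 25, 11)
S 65.0 [159.8   9.7] [ 6.5 20.6] 76.0 bb (149, 4, 21, 10)
```

View pics/c1.png

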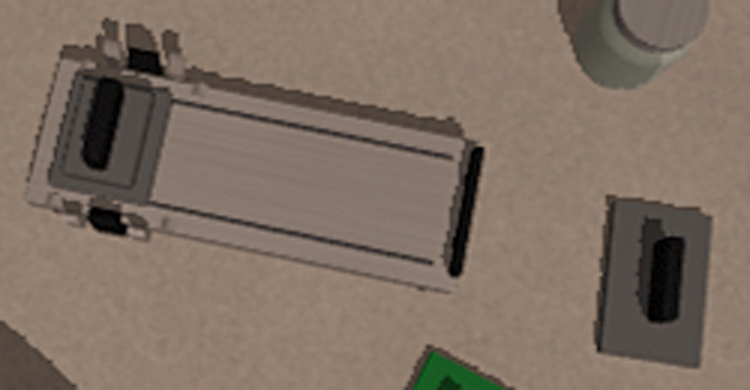

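View pics/c2.png

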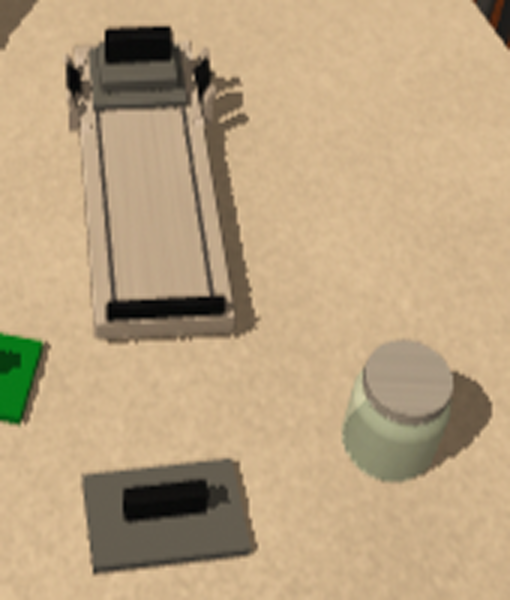

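The crops confirm the choice: a grey plate with an upright black rib, centred at about (468,223) in the top view. The carriage is over the blade end, between the two hooks at (298,150) and (285,203).

```bash
python3 - <<'E'
from h import *
T=arm.snapshot("top");S=arm.snapshot("side")
for d in(T,S): print("cam",(-d["R"].T@d["t"]).round(3))
P=lambda d:d["mtx"]@np.c_[d["R"],d["t"]]
def tri(a,b):
    X=cv2.triangulatePoints(P(T),P(S),np.array(a,float),np.array(b,float))[:,0];return X[:3]/X[3]
for n,a,b in(("stop",(404.7,200),(345,267)),("grip",(283.4,170.7),(335.8,179.7)),("near",(285.3,203.1),(314.5,191.5)),("far",(298.5,150.1),(357,190.5)),("rib",(469.7,220.1),(344.9,331.3))):
    print(n,tri(a,b).round(4))
print("stop@.058",ray(T,404.7,200,.058).round(4),"near@.06",ray(T,285.3,203.1,.06).round(4),"far",ray(T,298.5,150.1,.06).round(4),"grip@.1",ray(T,283.4,170.7,.1).round(4))
# stop ends direction, grip direction, rib direction
for nm,z in(("stop",.062),("grip",.109),("rib",.046)):
    c={"stop":(404.7,200,4.1,43.1,10.3),"grip":(283.4,170.7,10.7,30.6,11.9),"rib":(469.7,220.1,14.1,34,5.2)}[nm]
    a=np.radians(c[4]);v=np.array([-np.sin(a),np.cos(a)])*c[3]/2
    p=ray(T,c[0]+v[0],c[1]+v[1],z);q=ray(T,c[0]-v[0],c[1]-v[1],z)
    print(nm,p.round(4),q.round(4),"x-axis deg",np.degrees(np.arctan2(*(q-p)[1::-1])).round(2))
# cover plate: top & side, grey darker than counter, low saturation
for nm,d,(x0,y0,x1,y1) in(("T",T,(435,185,500,262)),("S",S,(305,305,385,365))):
    im=d["image"][y0:y1,x0:x1].astype(int);g=im.max(2);sat=(im.max(2)-im.min(2))/np.maximum(g,1)
    m=(g<100 if nm=="T" else g<115)
    m=cv2.morphologyEx(m.astype(np.uint8),cv2.MORPH_CLOSE,np.ones((5,5)))
    a,r,k=max(blobs(m),key=lambda b:b[0]);B=cv2.boxPoints(r)+[x0,y0]
    X=np.array([ray(d,u,v,.012) for u,v in B]);L=np.linalg.norm(X-np.roll(X,1,0),axis=1)
    e=[X[1]-X[0],X[2]-X[1]];l=max(e,key=np.linalg.norm)
    print(nm,"plate",X.mean(0).round(4),"L",L.round(3),"long deg",np.degrees(np.arctan2(l[1],l[0])).round(1),B.round(1).tolist())
# bed: corners typed from crop
for u,v in((62,45),(27,203),(450,290),(470,140)): print("bed",ray(T,u/3+250-.33,v/3+130-.33,.04).round(4))
E
```

```text
cam [ 0.359 -0.012  0.867]
cam [ 0.295 -0.734  0.923]
stop [ 0.5122 -0.1727  0.0495]
grip [0.5712 0.1008 0.0866]
near [0.5047 0.0986 0.0577]
far [0.6287 0.0711 0.0553]
rib [ 0.4665 -0.3246  0.0233]
stop@.058 [ 0.5109 -0.1711  0.058 ] near@.06 [0.5034 0.0983 0.06  ] far [0.6289 0.0706 0.06  ] grip@.1 [0.5684 0.0988 0.1   ]
stop [ 0.4624 -0.1601  0.062 ] [ 0.559  -0.1808  0.062 ] x-axis deg -12.08
grip [0.5327 0.1035 0.109 ] [0.5998 0.0915 0.109 ] x-axis deg -10.12
rib [ 0.4293 -0.3106  0.046 ] [ 0.5059 -0.3228  0.046 ] x-axis deg -9.05
T plate [ 0.4647 -0.3233  0.012 ] L [0.081 0.129 0.083 0.128] long deg -8.6 [[446.9, 248.8], [452.0, 194.8], [487.8, 198.2], [482.7, 252.2]]
S plate [ 0.4644 -0.3307  0.012 ] L [0.078 0.129 0.079 0.122] long deg -8.5 [[317.1, 323.5], [370.6, 317.2], [374.4, 349.2], [320.9, 355.5]]
bed [0.6496 0.1407 0.04  ]
bed [0.5207 0.1639 0.04  ]
bed [ 0.4535 -0.1611  0.04  ]
bed [ 0.5704 -0.1805  0.04  ]
```

```bash
for i in 1; do 
python3 -m pendant '[[[0.64,-0.84,0,0,0,0.006,1],[0.64,-0.84,0,0,0,0.006,1],[0.64,-0.84,0,0,0,0.006,1],[0.64,-0.84,0,0,0,0.006,1],[0.64,-0.84,0,0,0,0.006,1]]]' 20
python3 -m pendant '[[[0.64,-0.84,0,0,0,0,1],[0.64,-0.84,0,0,0,0,1],[0.64,-0.84,0,0,0,0,1],[0.64,-0.84,0,0,0,0,1],[0.64,-0.84,0,0,0,0,1]]]'
python3 -m pendant '[[[0.64,-0.84,0,0,0,0,1],[0.64,-0.84,0,0,0,0,1],[0.64,-0.84,0,0,0,0,1],[0.64,-0.84,0,0,0,0,1],[0.64,-0.84,0,0,0,0,1]]]'
python3 -m pendant '[[[0.64,-0.84,0,0,0,0,1],[0.64,-0.84,0,0,0,0,1],[0.64,-0.84,0,0,0,0,1],[0.64,-0.84,0,0,0,0,1],[0.64,-0.84,0,0,0,0,1]]]'
done; python3 -c "from h import *;st()"
```

```text
time_s: 0.72
eef_pos: [0.2482, 0.522, 0.2055]
ee_rot: [0.334, 3.124, 0.0]
contact_force: [0.2, 0.2, 0.7]
opening: 1.0
gripper_force: 0.0
time_s: 1.13
eef_pos: [0.3283, 0.417, 0.2056]
ee_rot: [0.335, 3.124, 0.0]
contact_force: [0.6, 0.6, 0.1]
opening: 0.998
gripper_force: 0.0
time_s: 1.55
eef_pos: [0.4083, 0.312, 0.2056]
ee_rot: [0.335, 3.124, 0.0]
contact_force: [-0.2, -0.5, -0.2]
opening: 0.999
gripper_force: 0.0
time_s: 1.97
eef_pos: [0.4883, 0.2069, 0.2056]
ee_rot: [0.335, 3.124, 0.0]
contact_force: [0.5, -0.4, 0.6]
opening: 1.0
gripper_force: 0.0
t 1.97 tcp [0.4883 0.2069 0.2056] z [ 0.  0. -1.] y [0.212 0.977 0.   ] yawY 77.8 F [ 0.5 -0.4  0.6] op 1.0 gf 0.0
```

```bash

python3 -m pendant '[[[0.65,-0.855,0,0,0,0,1],[0.65,-0.855,0,0,0,0,1],[0.65,-0.855,0,0,0,0,1],[0.65,-0.855,0,0,0,0,1],[0.65,-0.855,0,0,0,0,1]]]' | tail -0
python3 -m pendant '[[[0,0,-1,0,0,0,1],[0,0,-1,0,0,0,1],[0,0,-1,0,0,0,1],[0,0,-0.8,0,0,0,1],[0,0,-0.4,0,0,0,1]]]' |tail -0
python3 -c "from h import *
st();d=arm.snapshot('side');cv2.imwrite('pics/s1.png',cv2.resize(d['image'][90:290,240:440],None,fx=3,fy=3)[:,:,::-1])"
```

```text
t 2.8 tcp [0.5673 0.1008 0.098 ] z [-0.004 -0.001 -1.   ] y [ 0.212  0.977 -0.002] yawY 77.7 F [-1.2 -0.3 -0.6] op 1.004 gf 0.0Exception ignored on flushing sys.stdout:
BrokenPipeError: [Errno 32] Broken pipe
Exception ignored on flushing sys.stdout:
BrokenPipeError: [Errno 32] Broken pipe
```

View pics/s1.png

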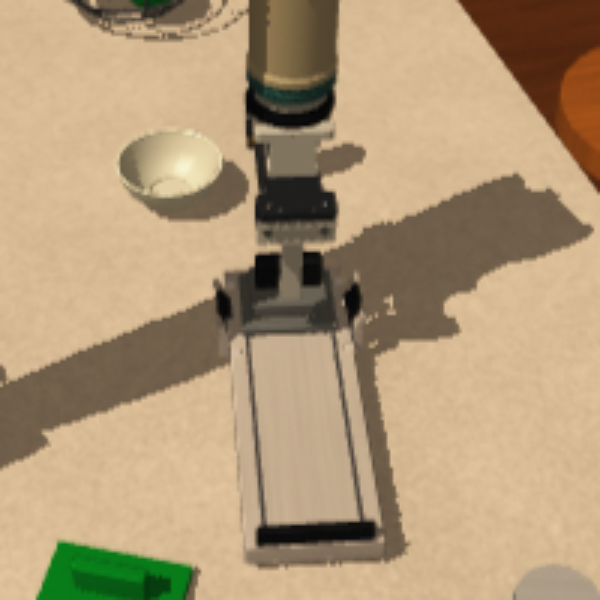

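The front finger at (292,275) is centred on the black grip bar (258–322). Next: go down, close and drag.

```bash

python3 -m pendant '[[[0.1,0,-0.4,0,0,0,1],[0,0,-0.35,0,0,0,1],[0,0,0,0,0,0,0],[0,0,0,0,0,0,0],[0,0,0,0,0,0,0]]]' 20 >l
python3 -m pendant '[[[0,0,0,0,0,0,0],[0,0,0,0,0,0,0],[0,0,0,0,0,0,0],[0,0,0,0,0,0,0],[0,0,0,0,0,0,0]]]' >l
python3 -c "from h import *
st()"
```

```text
t 3.68 tcp [0.5714 0.1012 0.0819] z [ 0.  0. -1.] y [0.212 0.977 0.   ] yawY 77.8 F [0.2 0.1 0.3] op 0.467 gf 0.0
```

```bash

python3 -m pendant '[[[0,0,0,0,0,0,0],[0,0,0,0,0,0,0],[0,0,0,0,0,0,0],[0,0,0,0,0,0,0],[0,0,0,0,0,0,0]]]' >l
python3 -c "from h import *
st()"
python3 -m pendant '[[[-0.04,-0.2,0,0,0,0,0],[-0.11,-0.5,0,0,0,0,0],[-0.11,-0.5,0,0,0,0,0],[-0.11,-0.5,0,0,0,0,0],[-0.11,-0.5,0,0,0,0,0]]]' >l
python3 -c "from h import *
st()"
```

```text
t 4.1 tcp [0.5711 0.1002 0.0817] z [-0.001 -0.001 -1.   ] y [ 0.212  0.977 -0.001] yawY 77.7 F [-0.8 -2.   1.3] op 0.167 gf 20.0
t 4.52 tcp [0.5594 0.0455 0.0817] z [ 0.001  0.001 -1.   ] y [0.212 0.977 0.001] yawY 77.8 F [ 2.7  2.5 -3.4] op 0.17 gf 20.0
```

```bash

python3 -m pendant '[[[-0.11,-0.5,0,0,0,0,0],[-0.11,-0.5,0,0,0,0,0],[-0.11,-0.5,0,0,0,0,0],[-0.11,-0.5,0,0,0,0,0],[-0.11,-0.5,0,0,0,0,0]]]' >l
python3 -c "from h import *
st()"
python3 -m pendant '[[[-0.11,-0.5,0,0,0,0,0],[-0.11,-0.5,0,0,0,0,0],[-0.11,-0.5,0,0,0,0,0],[-0.11,-0.5,0,0,0,0,0],[-0.11,-0.5,0,0,0,0,0]]]' >l
python3 -c "from h import *
st()"
python3 -m pendant '[[[-0.11,-0.5,0,0,0,0,0],[-0.06,-0.3,0,0,0,0,0],[-0.04,-0.2,0,0,0,0,0],[-0.02,-0.1,0,0,0,0,0],[0,0,0,0,0,0,0]]]' >l
python3 -c "from h import *
st()"
```

```text
t 4.93 tcp [ 0.5459 -0.0178  0.0817] z [ 0.001 -0.    -1.   ] y [0.212 0.977 0.   ] yawY 77.7 F [ 4.7  3.1 -5.7] op 0.172 gf 20.0
t 5.35 tcp [ 0.5325 -0.0802  0.0817] z [ 0.002 -0.    -1.   ] y [0.212 0.977 0.   ] yawY 77.8 F [ 5.6  2.9 -7.1] op 0.167 gf 20.0
t 5.77 tcp [ 0.5264 -0.1089  0.0817] z [ 0.001 -0.002 -1.   ] y [ 0.214  0.977 -0.001] yawY 77.7 F [ 4.2 -1.  -6.2] op 0.17 gf 20.0
```

```bash

python3 -m pendant '[[[-0.04,-0.2,0,0,0,0,0],[-0.04,-0.2,0,0,0,0,0],[-0.03,-0.16,0,0,0,0,0],[-0.02,-0.1,0,0,0,0,0],[-0.02,-0.1,0,0,0,0,0]]]' >l
python3 -c "from h import *
st()"
python3 -m pendant '[[[-0.02,-0.1,0,0,0,0,0],[-0.02,-0.1,0,0,0,0,0],[-0.02,-0.1,0,0,0,0,0],[-0.02,-0.1,0,0,0,0,0],[0,0,0,0,0,0,0]]]' >l
python3 -c "from h import *
st()"
```

```text
t 6.18 tcp [ 0.5227 -0.1262  0.0817] z [ 0.001 -0.    -1.   ] y [0.212 0.977 0.   ] yawY 77.7 F [ 5.6  1.8 -6.1] op 0.166 gf 20.0
t 6.6 tcp [ 0.522  -0.1295  0.0817] z [ 0.002  0.007 -1.   ] y [0.208 0.978 0.007] yawY 78.0 F [ 6.5 13.6 -5.2] op 0.167 gf 20.0
```

```bash

python3 -m pendant '[[[0,0,0,0,0,0,0.5],[0,0,0,0,0,0,0.5],[0,0,0,0,0,0,0.5],[0,0,0,0,0,0,0.5],[0,0,0.2,0,0,0,0.6]]]' >l
python3 -m pendant '[[[0,0,0.6,0,0,0,0.6],[0,0,0.9,0,0,0,0.6],[0,0,1,0,0,0,0.6],[-0.1,-0.6,1,0,0,0,0.6],[-0.22,-1,0.7,0,0,0,0.6]]]' >l
python3 -m pendant '[[[-0.22,-1,0,0,0,0,0.6],[-0.22,-1,0,0,0,0,0.6],[-0.22,-1,0,0,0,0,0.6],[-0.22,-1,0,0,0,0,0.6],[-0.22,-1,0,0,0,0,0.6]]]' >l
python3 - <<'E'
from h import *
st()
T=arm.snapshot("top");S=arm.snapshot("side")
P=lambda d:d["mtx"]@np.c_[d["R"],d["t"]]
for n,d in(("T",T),("S",S)):
    for a,r,k in blobs(d["image"].max(2)<45,12):
        u,v=r[0]
        if (n=="T" and 250<u<500) or (n=="S" and 300<u<390): print(n,a,np.round(r[0],1),np.round(r[1],1),round(r[2],1),"bb",cv2.boundingRect(k))
a=cv2.resize(T["image"][130:260,250:500],None,fx=3,fy=3,interpolation=cv2.INTER_CUBIC)
b=cv2.resize(S["image"][160:290,290:400],None,fx=3,fy=3,interpolation=cv2.INTER_CUBIC)
a=cv2.copyMakeBorder(a,0,0,0,0,0);cv2.imwrite("pics/t2.png",a[:,:,::-1]);cv2.imwrite("pics/s2.png",b[:,:,::-1])
E
```

```text
t 7.85 tcp [ 0.4833 -0.3022  0.1923] z [-0.001 -0.    -1.   ] y [ 0.213  0.977 -0.001] yawY 77.7 F [1.1 0.3 0.2] op 0.597 gf 0.0
T 12.5 [395.6 276.3] [ 1.3 25.9] 26.6 bb (390, 265, 13, 24)
T 267.0 [471.  222.8] [11.  28.6] 4.8 bb (465, 209, 13, 29)
T 62.5 [285.3 203.1] [12.7  7.1] 11.3 bb (279, 199, 13, 9)
T 134.0 [404.6 199.9] [ 4.4 43.1] 10.6 bb (400, 179, 11, 43)
T 242.5 [385.3 191.5] [13.2 31.3] 13.0 bb (381, 177, 15, 31)
T 105.0 [298.2 178.8] [ 4.5 30.1] 13.5 bb (293, 164, 11, 30)
T 61.5 [298.5 150.1] [12.4  7.1] 11.3 bb (292, 146, 13, 9)
S 258.5 [344.9 331.5] [10.4 28.7] 83.7 bb (331, 325, 29, 14)
S 1003.0 [354. 273.] [56. 28.] 0.0 bb (326, 259, 57, 29)
S 394.5 [356.5 232. ] [47.5 41.3] 9.2 bb (331, 208, 52, 42)
S 15.0 [331.5 198.5] [ 1. 15.] 90.0 bb (324, 198, 16, 2)
S 17.0 [314.5 191.5] [3. 9.] 0.0 bb (313, 187, 4, 10)
```

View pics/t2.png

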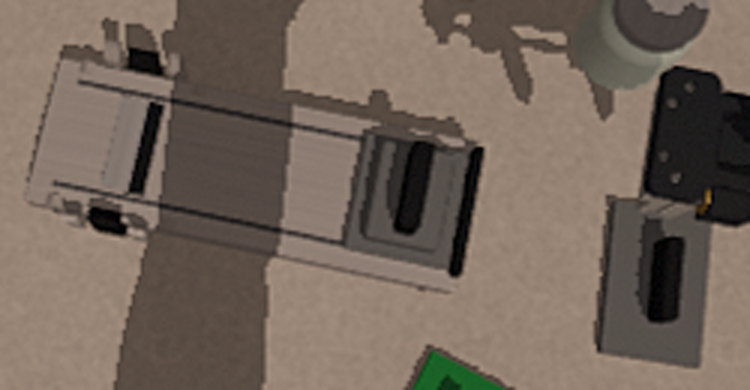

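The carriage at (410,190) sits right against the end stop at (468,210 in the crop), and the bed is clear at the seat. Next, the cover.

```bash

python3 -m pendant '[[[-0.35,-0.47,-0.7,0,0,0.013,0.6],[-0.34,-0.46,-1,0,0,0.013,0.6],[0,0,-1,0,0,0.013,0.6],[0,0,-1,0,0,0,0.6],[0,0,-1,0,0,0,0.6]]]' >l
python3 -m pendant '[[[0,0,-0.8,0,0,0,0.6],[0,0,-0.4,0,0,0,0.6],[0,0,0,0,0,0,0.6],[0,0,0,0,0,0,0.6],[0,0,0,0,0,0,0.6]]]' >l
python3 - <<'E'
from h import *
st()
T=arm.snapshot("top");S=arm.snapshot("side")
a=cv2.resize(T["image"][170:270,410:510],None,fx=4,fy=4);b=cv2.resize(S["image"][270:370,290:390],None,fx=4,fy=4)
cv2.imwrite("pics/g1.png",np.hstack([a,b])[:,:,::-1])
E
```

```text
t 8.78 tcp [ 0.4683 -0.324   0.0455] z [ 0.002 -0.001 -1.   ] y [ 0.152  0.988 -0.001] yawY 81.3 F [0.1 0.8 0.3] op 0.602 gf 0.0
```

View pics/g1.png

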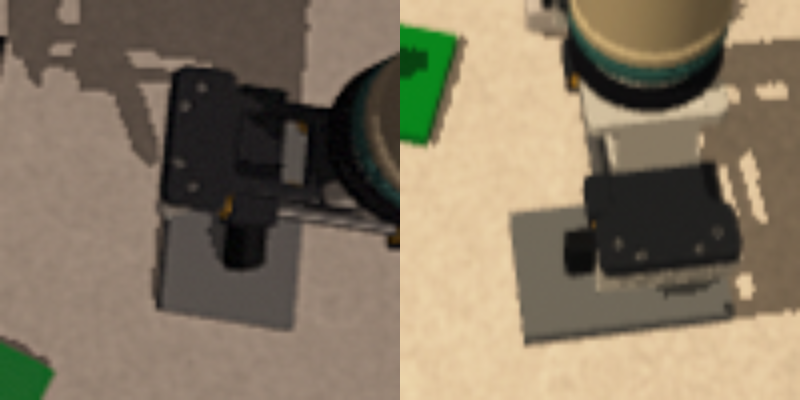

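The gripper is over the rib, with the fingers straddling it and the green look-alike well clear. Going down to close.

```bash

python3 -m pendant '[[[-0.09,-0.06,-0.5,0,0,0,0.6],[0,0,-0.5,0,0,0,0.6],[0,0,-0.24,0,0,0,0.6],[0,0,0,0,0,0,0],[0,0,0,0,0,0,0]]]' 45 >l
python3 -m pendant '[[[0,0,0,0,0,0,0],[0,0,0,0,0,0,0],[0,0,0,0,0,0,0],[0,0,0,0,0,0,0],[0,0,0,0,0,0,0]]]' >l
python3 -c "from h import *
st()"
python3 -m pendant '[[[0,0,0,0,0,0,0],[0,0,0,0,0,0,0],[0,0,0,0,0,0,0],[0,0,0,0,0,0,0],[0,0,0,0,0,0,0]]]' >l
python3 -c "from h import *
st()"
```

```text
t 9.72 tcp [ 0.4654 -0.3253  0.0133] z [ 0. -0. -1.] y [ 0.152  0.988 -0.   ] yawY 81.3 F [-0.4  0.3  0.1] op 0.148 gf 45.0
t 10.13 tcp [ 0.4654 -0.3253  0.0133] z [ 0. -0. -1.] y [ 0.152  0.988 -0.   ] yawY 81.3 F [-0.1  0.2  0.6] op 0.147 gf 45.0
```

```bash

python3 -m pendant '[[[0,0,0.4,0,0,0,0],[0,0,0.8,0,0,0,0],[0,0,1,0,0,0,0],[0,0,1,0,0,0,0],[0,0,1,0,0,0,0]]]' >l
python3 -m pendant '[[[0,0,1,0,0,0,0],[0,0,0.9,0,0,-0.008,0],[0.1,0.4,0,0,0,-0.008,0],[0.2,0.8,0,0,0,-0.008,0],[0.2,0.8,0,0,0,-0.008,0]]]' >l
python3 -c "from h import *
st()"
python3 -m pendant '[[[0.2,0.8,0,0,0,-0.008,0],[0.2,0.8,0,0,0,0,0],[0.2,0.8,0,0,0,0,0],[0.2,0.8,0,0,0,0,0],[0.2,0.8,0,0,0,0,0]]]' >l
python3 -m pendant '[[[0.2,0.8,0,0,0,0,0],[0.2,0.8,0,0,0,0,0],[0.2,0.8,0,0,0,0,0],[0.2,0.8,0,0,0,0,0],[0.2,0.8,0,0,0,0,0]]]' >l
python3 -m pendant '[[[0.2,0.8,0,0,0,0,0],[0.2,0.8,0,0,0,0,0],[0.2,0.8,0,0,0,0,0],[0.2,0.8,0,0,0,0,0],[0.2,0.8,0,0,0,0,0]]]' >l
python3 -c "from h import *
st()"
```

```text
t 10.97 tcp [ 0.4775 -0.2749  0.1667] z [ 0.001 -0.    -1.   ] y [ 0.204  0.979 -0.   ] yawY 78.2 F [-0.   0.6 -1.3] op 0.148 gf 45.0
t 12.22 tcp [0.5523 0.0262 0.1661] z [-0.001  0.    -1.   ] y [0.213 0.977 0.   ] yawY 77.7 F [ 0.4 -0.8 -1. ] op 0.148 gf 45.0
```

```bash

python3 -m pendant '[[[0.2,0.79,0,0,0,0,0],[0.2,0.79,0,0,0,0,0],[0.19,0.79,0,0,0,0,0],[0,0,-0.6,0,0,0,0],[0,0,-0.8,0,0,0,0]]]' >l
python3 -m pendant '[[[0,0,-0.8,0,0,0,0],[0,0,-0.4,0,0,0,0],[0,0,0,0,0,0,0],[0,0,0,0,0,0,0],[0,0,0,0,0,0,0]]]' >l
python3 - <<'E'
from h import *
st()
T=arm.snapshot("top");S=arm.snapshot("side")
a=cv2.resize(T["image"][140:240,245:345],None,fx=4,fy=4,interpolation=cv2.INTER_CUBIC);b=cv2.resize(S["image"][140:240,285:385],None,fx=4,fy=4,interpolation=cv2.INTER_CUBIC)
cv2.imwrite("pics/p1.png",np.hstack([a,b])[:,:,::-1])
p=arm.sense()["eef_pos"];yw=np.radians(-12.3);ex=np.array([np.cos(yw),np.sin(yw),0]);ey=np.array([-ex[1],ex[0],0])
base=np.array([p[0],p[1],p[2]-.0133])
for n,d,o in(("T",T,(245,140)),("S",S,(285,140))):
    for sx in(-1,1):
        for sy in(-1,1):
            X=base+sx*.06*ex+sy*.038*ey
            print(n,sx,sy,"bot",((proj(d,X)-o)*4+1.5).round(0),"top",((proj(d,X+[0,0,.012])-o)*4+1.5).round(0))
seat=np.array([.5671,.0855,.055])
for n,d,o in(("T",T,(245,140)),("S",S,(285,140))):
    print(n,"tips",[((proj(d,seat+s*.056*ex)-o)*4+1.5).round(0).tolist() for s in(-1,1)])
E
```

```text
t 13.05 tcp [0.5683 0.0843 0.1018] z [ 0.001  0.    -1.   ] y [0.214 0.977 0.001] yawY 77.7 F [ 0.3  0.3 -1.7] op 0.145 gf 45.0
T -1 -1 bot [226. 248.] top [224. 244.]
T -1 1 bot [ 92. 219.] top [ 88. 214.]
T 1 -1 bot [275.  42.] top [273.  35.]
T 1 1 bot [144.  15.] top [141.   8.]
S -1 -1 bot [128. 215.] top [128. 203.]
S -1 1 bot [123. 141.] top [123. 129.]
S 1 -1 bot [298. 208.] top [299. 196.]
S 1 1 bot [286. 135.] top [286. 122.]
T tips [[166.0, 240.0], [211.0, 56.0]]
S tips [[129.0, 209.0], [281.0, 203.0]]
```

View pics/p1.png

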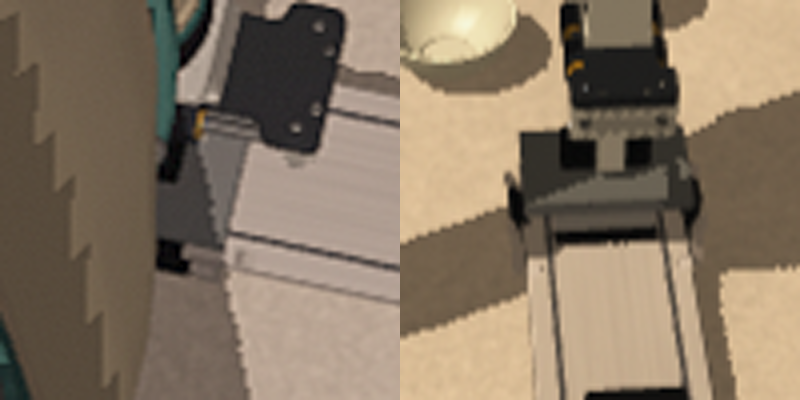

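Left (top) view: the arm hides most of the cover, whose plate corner is at (225,245). Right (side) view: the plate hovers between the two black hooks at (515,200) and (692,195), with its front edge from (525,212) to (695,203), slightly left of predicted. I'll take numbers for that.

```bash
python3 - <<'E'
from h import *
S=arm.snapshot("side");g=S["image"].mean(2).astype(int)
for r in(174,177,180,183,186): print(r,"L312:",g[r,310:322],"R350:",g[r,350:364])
for c in(320,325,330,335,340,345,350): print("col",c,"r180:",g[180:206,c])
E
```

```text
174 L312: [187 185 184 182 150  46  47  47  47  46  47  47] R350: [57 67 56 47 46 49 78 92 92 91 90 91 93 93]
177 L312: [182 181 183 184 175  46  46  46  47  47  46  46] R350: [46 46 47 47 46 47 58 92 91 91 90 91 92 92]
180 L312: [188 187 186 184 168  69  46  47  47  47  46  46] R350: [47 47 47 50 81 93 70 76 91 93 94 92 91 91]
183 L312: [183 118 107 165 161  60  46  46  46  47  47  47] R350: [94 67 47 46 53 96 94 77 77 87 94 92 91 91]
186 L312: [181 151  70  51  88  63  47  47  47  46  47  47] R350: [97 92 46 47 47 46 46 45 22 32 96 94 92 92]
col 320 r180: [ 46  46  47  47  46  46  47  46  46  69  89  71  60  65  77  85  85  86
  85  85  86  87  87  88 131 177]
col 325 r180: [ 11  20  34  47  47  47  47  69  95  96  86  65  60  66  76  79  81  63
  18   9  26  69 134 174 174 174]
col 330 r180: [  8  12  31  47  47  69  96  96  96  96  84  60  60  67  79  80  79  59
   9   9  37 120 174 173 173 173]
col 335 r180: [114 114  97  75  94  96  95  96  96  93  78  61  62  70  79  80  73  44
   8   9  49 127 173 173 173 173]
col 340 r180: [108 108  89  47  69  96  96  96  96  89  71  60  63  73  79  80  67  31
   9  15 100 164 168 168 169 169]
col 345 r180: [  8  28  47  69  96  96  96  96  96  87  65  61  65  76  79  80  63  19
   9  26 112 172 172 173 173 173]
col 350 r180: [ 47  69  94  94  96  96  97  96  96  80  51  59  60  56  46  38  37  35
  38  43  76 114 125 152 167 167]
```

```bash

python3 -m pendant '[[[0.045,0.02,-0.3,0,0,0,0],[0,0,-0.3,0,0,0,0],[0,0,-0.2,0,0,0,0],[0,0,0,0,0,0,0],[0,0,0,0,0,0,0]]]' >l
python3 -c "from h import *
st()"
python3 -m pendant '[[[0,0,-0.1,0,0,0,0],[0,0,-0.1,0,0,0,0],[0,0,-0.1,0,0,0,0],[0,0,0,0,0,0,0],[0,0,0,0,0,0,0]]]' >l
python3 -c "from h import *
st()"
```

```text
t 13.62 tcp [0.5682 0.0846 0.08  ] z [-0.001 -0.    -1.   ] y [ 0.214  0.977 -0.001] yawY 77.7 F [ 0.8 -0.4 -2.2] op 0.148 gf 45.0
t 14.03 tcp [0.5689 0.0847 0.0732] z [ 0.  0. -1.] y [0.214 0.977 0.   ] yawY 77.7 F [-0.1 -0.5 -1.3] op 0.146 gf 45.0
```

```bash

python3 -m pendant '[[[0,0,-0.08,0,0,0,0],[0,0,-0.08,0,0,0,0],[0,0,0,0,0,0,0],[0,0,0,0,0,0,0],[0,0,0,0,0,0,0]]]' >l
python3 -c "from h import *
st()"
python3 -m pendant '[[[0,0,-0.08,0,0,0,0],[0,0,-0.08,0,0,0,0],[0,0,0,0,0,0,0],[0,0,0,0,0,0,0],[0,0,0,0,0,0,0]]]' >l
python3 -c "from h import *
st()"
```

```text
t 14.45 tcp [0.5693 0.0849 0.0697] z [ 0.001  0.    -1.   ] y [0.214 0.977 0.001] yawY 77.7 F [-0.2  0.   5. ] op 0.144 gf 45.0
t 14.87 tcp [0.5684 0.0847 0.0647] z [-0.001 -0.    -1.   ] y [ 0.214  0.977 -0.   ] yawY 77.7 F [ 0.4  0.5 -2.3] op 0.147 gf 45.0
```

```bash

python3 -m pendant '[[[0,0,-0.08,0,0,0,0],[0,0,-0.08,0,0,0,0],[0,0,-0.08,0,0,0,0],[0,0,0,0,0,0,0],[0,0,0,0,0,0,0]]]' >l
python3 -c "from h import *
st()"
python3 -m pendant '[[[0,0,-0.08,0,0,0,0],[0,0,-0.08,0,0,0,0],[0,0,-0.04,0,0,0,0],[0,0,0,0,0,0,0],[0,0,0,0,0,0,0]]]' >l
python3 -c "from h import *
st()"
```

```text
t 15.28 tcp [0.5683 0.0845 0.0587] z [-0.001 -0.    -1.   ] y [ 0.214  0.977 -0.   ] yawY 77.7 F [ 0.2 -0.2 -3.7] op 0.146 gf 45.0
t 15.7 tcp [0.5683 0.0846 0.054 ] z [-0.001 -0.    -1.   ] y [ 0.214  0.977 -0.   ] yawY 77.7 F [ 0.7 -0.  -1.3] op 0.145 gf 45.0
```

```bash

python3 -m pendant '[[[0,0,-0.04,0,0,0,0],[0,0,-0.04,0,0,0,0],[0,0,0,0,0,0,0],[0,0,0,0,0,0,0],[0,0,0,0,0,0,0]]]' >l
python3 -c "from h import *
st()"
python3 -m pendant '[[[0,0,-0.04,0,0,0,0],[0,0,-0.04,0,0,0,0],[0,0,0,0,0,0,0],[0,0,0,0,0,0,0],[0,0,0,0,0,0,0]]]' >l
python3 - <<'E'
from h import *
st()
d=arm.snapshot("side");cv2.imwrite("pics/p2.png",cv2.resize(d["image"][150:230,285:385],None,fx=6,fy=6,interpolation=cv2.INTER_CUBIC)[:,:,::-1])
E
```

```text
t 16.12 tcp [0.5687 0.0847 0.0533] z [ 0.  0. -1.] y [0.214 0.977 0.   ] yawY 77.7 F [-1.9 -0.5  6.7] op 0.15 gf 45.0
t 16.53 tcp [0.5687 0.0847 0.0532] z [ 0.001  0.    -1.   ] y [0.214 0.977 0.   ] yawY 77.7 F [-6.1 -0.2 23.2] op 0.145 gf 45.0
```

View pics/p2.png

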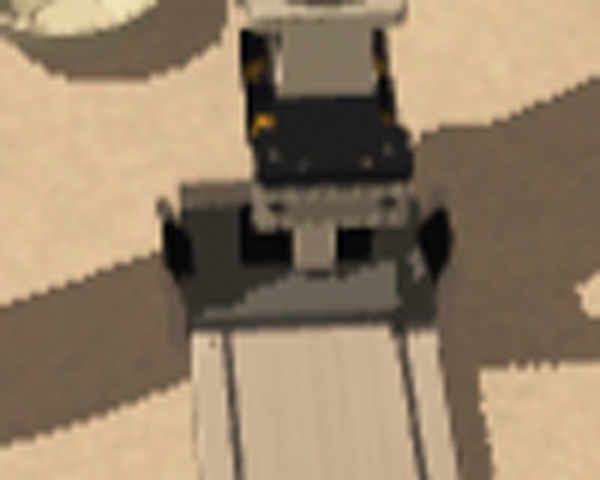

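The cover lies flat on the bed between the hooks at (178,245) and (435,240). Hard contact of 23 N came exactly at seat height (underside 40 mm). Next: unload, open and lift.

```bash

python3 -m pendant '[[[0,0,0.05,0,0,0,0],[0,0,0.02,0,0,0,0.45],[0,0,0,0,0,0,0.45],[0,0,0,0,0,0,0.45],[0,0,0,0,0,0,0.45]]]' >l
python3 -m pendant '[[[0,0,0,0,0,0,0.45],[0,0,0.1,0,0,0,0.45],[0,0,0.4,0,0,0,0.45],[0,0,0.8,0,0,0,0.45],[0,0,1,0,0,0,0.45]]]' >l
python3 -m pendant '[[[0,0,1,0,0,0,0.45],[-0.5,0.5,1,0,0,0,0.45],[-0.8,0.9,0.5,0,0,0,0.45],[-0.8,0.9,0,0,0,0,0.45],[-0.8,0.9,0,0,0,0,0.45]]]' >l
python3 -m pendant '[[[-0.8,0.9,0,0,0,0,0.45],[-0.8,0.9,0,0,0,0,0.45],[-0.8,0.9,0,0,0,0,0.45],[-0.8,0.9,0,0,0,0,0.45],[0,0,0,0,0,0,0.45]]]' >l
python3 - <<'E'
from h import *
st()
T=arm.snapshot("top");S=arm.snapshot("side")
a=cv2.resize(T["image"][130:240,245:425],None,fx=4,fy=4,interpolation=cv2.INTER_CUBIC)
b=cv2.resize(S["image"][160:290,285:385],None,fx=4,fy=4,interpolation=cv2.INTER_CUBIC)
cv2.imwrite("pics/e1.png",cv2.resize(np.hstack([np.pad(a,((0,80),(0,0),(0,0))),b]),(800,371),interpolation=cv2.INTER_AREA)[:,:,::-1])
E
```

```text
t 18.25 tcp [0.4114 0.2589 0.1722] z [-0.003  0.001 -1.   ] y [0.206 0.979 0.001] yawY 78.1 F [0.5 0.7 0.3] op 0.448 gf 0.0
```

View pics/e1.png

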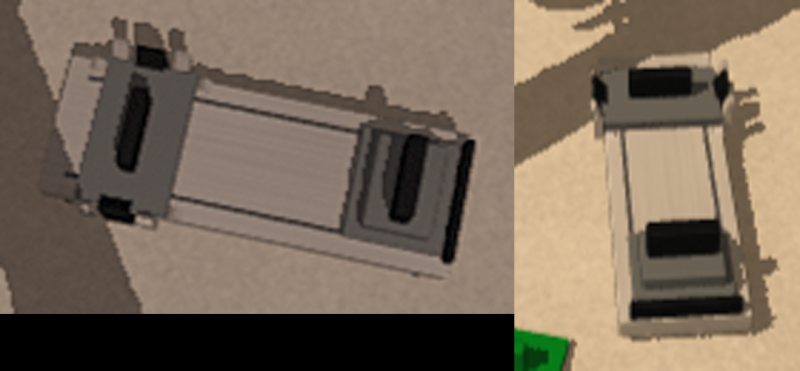

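The cover (130,135) is seated level between both hooks, the carriage (405,180) is parked at the end stop, and the arm is clear. Handing in.

```bash
python3 -c "from cell import arm;print(arm.close_job())"
```

```text
the job is handed in; nothing more can be done
None
```

The job is handed in at about 18 s: the carriage is parked at the end stop, the cover was pressed down to seat height and sits level under both hooks, and the arm is clear; I kept clear of the bowl, mill and jar. The hand-in returned no verdict.

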